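Set up the folded document camera over a carton

TASK

The desk document camera is folded down with its arm held in the cradle by a turn catch. Turn the catch clear of the arm, pull the camera up by its top knob until the lock button clicks out through the hole in the sleeve and holds it up, then swing the arm round until the lens is over the middle of the medicine carton lying beside the stand, and let go. Leave the carton and the stapler and memo pad nearby where they lie.

Things in the scene. Friction and masses are not known exactly. Their poses are not given: they have to be found in the camera images.
- stand: fixed part of the document camera: black foot 124 x 208 mm, 16 mm high, with a grey square sleeve (outer tube, 36 x 36 mm, mouth at z 138 mm) and a cradle pillar. Origin on the desk on the sleeve's axis, z up. The folded arm points along the stand's -y; the foot spans x -62 to +62, y -160 to +48 mm. The sleeve's -x wall, facing the robot, has a round 14 mm hole at z 115 mm.
- cradle (a point): floor of the notch in the grey cradle pillar, on the stand 105 mm along its -y from the sleeve, z 141 mm. The folded arm lies in the notch, whose two cheeks (tops at z 159 mm) keep it from swinging while it is down. The pillar spans 68 mm across the arm (46 mm to the stand's -x, 22 mm to +x) and 26 mm along it.
- catch (a joint): turn catch on the cradle's near cheek, a black bar 68 x 12 mm, z 162 to 192 mm, on a vertical pivot at (-32, -105) mm in the stand's frame. 0: bar along the stand's +x, over the arm, which cannot then rise. Grows as it turns counter-clockwise from above (long end toward the sleeve); 1.57: along +y. The arm is free above 1.25; stop at 1.75. Stays where left (friction 0.05 N m).
- catch_grip (a point): point on the catch's pivot axis, inside the bar, at z 179 mm (13 mm below the bar's top); its x axis runs along the bar toward the long end. The bar reaches 47 mm beyond the pivot at the long end, 21 mm at the tail.
- mast (a joint): rise of the aluminium inner tube (24 x 24 mm) out of the sleeve, m: 0 folded, stop at 0.100. Tube, arm and camera weigh about 0.5 kg and sink back unless locked; lifting takes 7 to 9 N. At 0.090 (play of about 1.5 mm either way) the lock button meets the hole, springs out and holds the tube both ways.
- button (a joint): lock button, a round steel pin 11 mm across on the inner tube, m outward: about 0 while the sleeve's wall holds it in, 0.009 when it has sprung out through the hole (it then stands 5 mm proud of the sleeve). Pushing it in would unlock the tube.
- knob (a point): centre of the grip of the black ribbed round knob on top of the arm's hub, on the tube's axis: 38 mm across, 28 mm high, this point 14 mm below the knob's top; z 180 mm when folded, 270 mm when locked up. The knob turns with the arm. The hub below it is 44 mm across and its top lies 17 mm below this point.
- boom (a joint): swing of the arm about the tube's axis, rad: 0 folded (pointing along the stand's -y), growing counter-clockwise seen from above, 1.57 pointing along the stand's +x; stop at 2.4. It stays where it is left (friction about 0.1 N m).
- bar (a point): centre of the cross-section of the arm's straight aluminium bar (22 mm wide, 16 mm high), 95 mm out from the tube's axis; its y axis runs along the bar back to the knob. z 151 mm when folded, 241 mm when locked up. The bar is bare from 25 to 148 mm out.
- lens (a point): the lens glass on the underside of the camera head at the arm's end, 175 mm out from the tube's axis; it looks straight down; z 117 mm when folded, 207 mm when locked up. The head is a black block 52 mm across the arm, 50 mm along it, 34 mm high, its top level with the bar's top.
- carton: the white medicine carton lying flat, loose, 50 x 85 x 22 mm, about 175 mm (within 15 mm) from the tube's axis; origin at the centre of its underside. The arm must swing roughly 1.1 to 1.6 rad to bring the lens over it.
- stapler: bystander: stapler, 132 x 32 x 51 mm, origin at the centre of its underside
- memo_pad: bystander: yellow memo block, 76 x 76 x 11 mm, origin at the centre of its underside
There are look-alikes about, which are no part of the job. There is more than one size of the carton; the job needs the larger.

How it is judged:
By the outcome, as a careful person would: the job done as asked, in the order asked, and still so for the second after the job is handed in, with the robot touching nothing.
It also fails if it takes over 64 s, if anything falls off the work surface, if the arm or the gripper's body presses on something with over 40 N, if the wrist force passes 120 N, or if a joint passes its speed limit or range.

ROBOT

A 6-joint arm with a two-finger parallel gripper is mounted at the origin on the work surface; the furniture and walls round the work are solid. World frame = base frame: x ahead of the robot, y to its left, z up, the work surface at z = 0. Lengths are in m, angles in rad, forces in N, time in s.
With the tool pointing down it reaches from about 0.35 to 0.8 m from the base axis. Payload 7.3 kg.
Tool frame: the origin (TCP) lies at the very end of the fingers, on their centre line; the grasp point (between the pads) lies 19 mm behind it; z points along the fingers, y is the line along which they close (so a half turn about z gives the same grasp; the last joint's range is limited). The gripper opens to 85 mm and grips with 20 to 120 N. Pads are 22 mm wide; open, the fingers measure 114 mm over their backs; the gripper's body (76 mm by 85 mm) begins 54 mm behind the grasp point. The pads swing forward as they close: fully open they stand 13 mm farther back than shut.
Start: joints at [1.015, 0.342, 1.524, -0, 1.275, -0.146], TCP at [0.209, 0.482, 0.231] pointing down, gripper open.
Joint ranges: [-2.53, 2.53], [-0.77, 2.02], [0.04, 2.7], [-1, 4.14], [0.28, 2.66], [-3.11, 3.11]. Speed limits (rad/s): [2.57, 2.57, 3.14, 3.14, 3.14, 3.14].

INTERFACE

Orientations are given as a unit quaternion [w, x, y, z].
In Python, from plant import arm gives the robot as it stands. Calls block until the motion is done:
- arm.reach(position, orientation): joint-space move of the TCP to a pose.
- arm.move_l(position, speed=0.15, rot=None): straight line of the TCP; rot=None keeps the orientation; speed is the mean speed in m/s.
- arm.move_j(angles): joint-space move.
- arm.grip(opening): finger opening in m; the grip force is fixed at half the most; returns when the fingers have stopped.
- arm.pause(seconds).
- arm.inverse_kinematics(position, orientation): joint angles nearest the present ones, or None.
- arm.observe(): the state.
- arm.get_image(name): name is "side" or "top"; returns a dict with "frame" (420x560x3 uint8, red, green, blue), "depth" (420x560 float32, m along the optical axis (not along the pixel's ray), 0 where there is no reading), "K" (3x3 intrinsics, pixels), "origin" and "rotation" of the camera in the world. Camera axes: x right, y down, z forward; pixel columns grow to the right and rows downward; lengths in m; the calibration is good to about 2 mm. A picture is of the moment at which its call begins.
A pose or a line that the arm cannot do raises arm.Unreachable and nothing moves.
- arm.job_done(): hands the job in; it is judged then, once.
The state is a dict: "t": time; "joint_positions": joint angles; "joint_velocities": joint speeds; "effort": joint torques, N m; "tool_pos": TCP position; "tcp_rot": TCP orientation; "contact_force": force on the tool from outside, world axes, zero at the start; "wrist_torque": the same for the moment, N m; "gripper_width": finger opening in m; "grasp_force": force on a finger pad.
Only numpy, scipy, OpenCV 4.12 (cv2) and the standard library are available. Lean on these libraries where they do the work, as an engineer would, in place of code of your own. Each camera call takes 0.05 s, during which the arm holds its last target. There are 200 camera calls.

## Working session

There is one attempt and no reset: what is moved stays moved. The work goes in short steps, each a Python script; the robot and the scene stay as the last script left them, time stands still between calls to the robot, and variables do not carry over. Pictures are saved under pics/ and viewed, at most 10 in all, crops included, and the job is handed in when it is done.

```bash
mkdir -p pics; ls; python3 - <<'E'
from plant import arm
import cv2,numpy as np,pickle
for n in("top","side"):
    d=arm.get_image(n);pickle.dump(d,open(n+".pkl","wb"));cv2.imwrite(f"pics/{n}0.png",d["frame"][...,::-1]);print(n,d["K"],d["origin"],d["rotation"])
print(arm.observe())
E
```

```text
pics
top [[432.47411029   0.         274.23970745]
 [  0.         432.47411029 212.63132786]
 [  0.           0.           1.        ]] [ 0.51798699 -0.00382857  1.16801993] [-0.02868248  0.70918796 -0.70423376  0.01686888]
side [[441.98545997   0.         275.99760164]
 [  0.         441.98545997 204.52150963]
 [  0.           0.           1.        ]] [ 0.6122391  -0.85110522  0.74753128] [-0.45975876  0.88775811  0.0180701  -0.01344984]
{'t': 0.1, 'joint_positions': array([ 1.01500431e+00,  3.42661694e-01,  1.52488164e+00, -4.61058846e-05,
        1.27543789e+00, -1.46014169e-01]), 'joint_velocities': array([-3.17146256e-05, -1.33872717e-03, -2.68577393e-03,  6.37003461e-05,
       -9.44430777e-04, -2.59515596e-03]), 'effort': array([ 2.45722280e-03, -4.34442186e+01, -2.46494347e+01, -1.82294661e-05,
        4.52283217e-03,  6.61741774e-05]), 'tool_pos': array([0.20897423, 0.48123267, 0.23070489]), 'tcp_rot': array([-2.17951268e-04,  2.03451776e-01,  9.79084722e-01, -6.59556555e-04]), 'contact_force': array([-1.27409645,  0.4978907 , -0.59459449]), 'wrist_torque': array([-0.01117981, -0.0306473 ,  0.0344342 ]), 'grasp_force': 0.0, 'gripper_width': 0.08524131153002663}
```

View pics/top0.png

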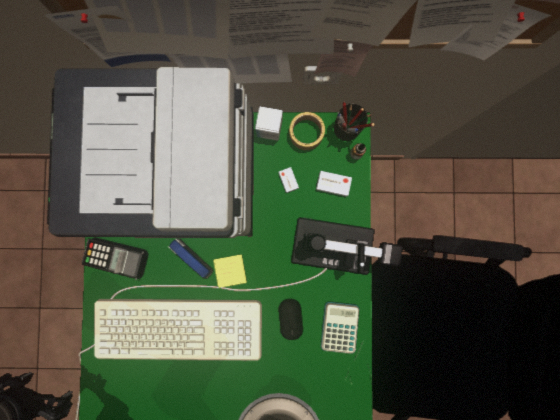

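View pics/side0.png

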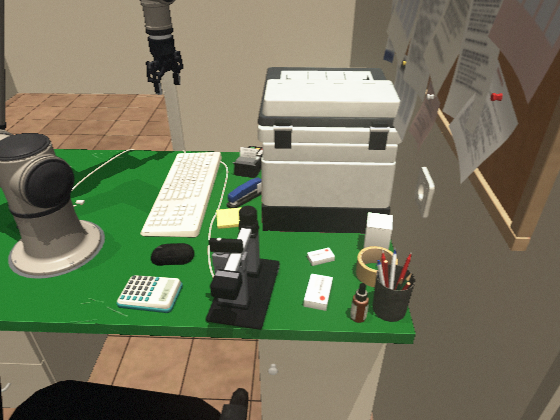

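Top view: the document camera has its knob at (318,243), its arm pointing right (world -y) to the head at (390,254), and the catch at about (348,255). Carton candidates are the larger flat one at (334,184), the small flat one at (288,180) and a standing white box at (268,120). I choose (334,184). The stapler is at (188,258) and the memo pad at (230,271).

```bash
cat > h.py <<'E'
import numpy as np,cv2,pickle
from scipy.spatial.transform import Rotation as R
def cloud(d):
    q=d["rotation"];r=R.from_quat([q[1],q[2],q[3],q[0]]).as_matrix()
    v,u=np.mgrid[:420,:560];z=d["depth"];K=d["K"]
    p=np.stack([(u-K[0,2])/K[0,0]*z,(v-K[1,2])/K[1,1]*z,z],-1)
    return p@r.T+d["origin"]
def down(yaw):  # finger closing axis (tool y) at angle yaw from world x, tool z down
    y=np.array([np.cos(yaw),np.sin(yaw),0]);z=np.array([0,0,-1.]);x=np.cross(y,z)
    q=R.from_matrix(np.stack([x,y,z],1)).as_quat();return q[[3,0,1,2]]
E
python3 - <<'E'
from h import *
d=pickle.load(open("top.pkl","rb"));P=cloud(d);f=d["frame"].astype(int)
def show(n,m):
    m=m.astype(np.uint8);vu=np.argwhere(m);q=P[m>0];c,s,a=cv2.minAreaRect((q[:,:2]*1000).astype(np.float32))
    print(n,len(q),"mean",q.mean(0).round(4),"rect",np.round(c,1),np.round(s,1),round(a,1),"px",vu.mean(0).round(0))
box=lambda v0,v1,u0,u1:np.pad(np.ones((v1-v0,u1-u0),bool),((v0,420-v1),(u0,560-u1)))
Z=P[...,2]
show("carton",box(165,202,310,358)&(f.min(-1)>110)&(Z<.05))
show("small",box(162,200,275,302)&(f.min(-1)>110)&(Z<.05))
show("stapler",box(232,285,160,212)&(Z>.03)&(Z<.07))
show("pad",box(250,292,208,250)&(f[...,0]>120)&(f[...,2]<140))
show("knob",box(225,262,298,335)&(Z>.185))
show("foot",box(210,282,285,380)&(Z>.010)&(Z<.03))
show("bar",box(230,262,330,382)&(Z>.15)&(Z<.163)&(f.min(-1)>120))
show("catch",box(235,272,330,372)&(Z>.178)&(Z<.2))
show("head",box(235,272,376,405)&(Z>.14)&(Z<.17))
show("printer",box(60,240,45,255)&(Z>.1)); print(Z[60:240,45:255].max(), P[150,250],P[100,200],P[225,200])
a=cv2.resize(d["frame"][160:290,260:410],None,fx=5,fy=4.6*1,interpolation=cv2.INTER_CUBIC)
cv2.imwrite("pics/c.png",a[...,::-1])
E
```

```text
carton 616 mean [ 0.6719 -0.1421  0.0223] rect [ 672.2 -144.2] [88.1 51.6] 76.6 px [183. 334.]
small 307 mean [ 0.682  -0.0214  0.0152] rect [683.9 -21.3] [62.8 37.3] 20.1 px [179. 288.]
stapler 513 mean [0.4722 0.2359 0.0469] rect [469.9 236.7] [124.5  29.4] 47.2 px [258. 189.]
pad 893 mean [0.4351 0.1323 0.0215] rect [439.1  84.1] [104.3 212. ] 15.7 px [272. 230.]
knob 238 mean [ 0.5142 -0.082   0.2215] rect [522.7 -56.4] [98.3 38.6] 73.7 px [243. 317.]
foot 2456 mean [ 0.5109 -0.1303  0.0166] rect [ 506.8 -140.4] [207.5 124.7] 81.6 px [244. 329.]
bar 396 mean [ 0.5013 -0.1731  0.1586] rect [ 504.5 -176.1] [121.4  28.7] 81.6 px [248. 354.]
catch 176 mean [ 0.4815 -0.1835  0.1905] rect [ 482.2 -183.8] [11.8 63.5] 89.4 px [257. 361.]
head 531 mean [ 0.4895 -0.2537  0.1596] rect [ 489.7 -252.2] [62.2 51.6] 81.4 px [254. 389.]
printer 36036 mean [0.6967 0.2535 0.3415] rect [700.8 297. ] [602.2 364.7] 89.9 px [148. 150.]
1.1680199253167411 [0.73746218 0.07399075 0.12810415] [0.78281479 0.15218982 0.36581131] [0.54568043 0.14742125 0.3676613 ]
```

View pics/c.png

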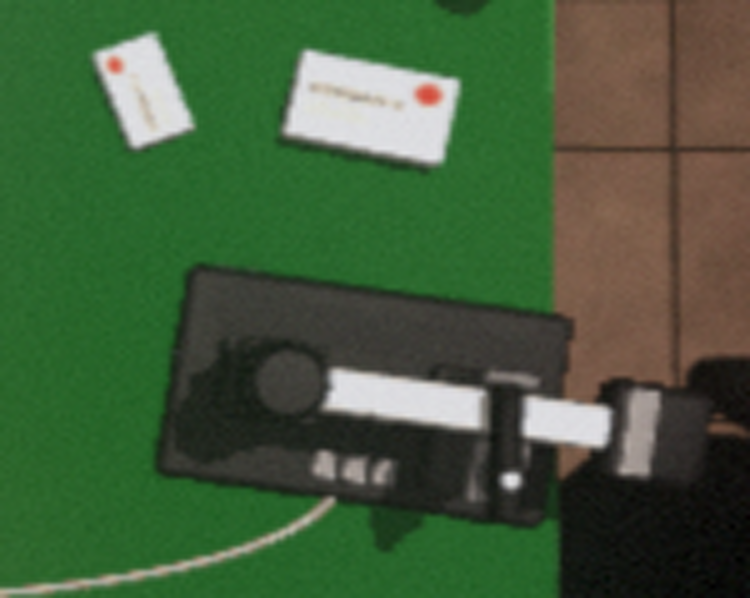

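The crop confirms the choice. The larger flat carton is at crop (372,107), 88 x 52 mm measured with its top at z 22 mm. The knob is at crop (290,380), and the catch lies across the arm with its pivot screw at (511,480). Next I refine the catch and knob, check the IK and move above the catch, staying clear of the printer.

```bash
python3 - <<'E'
from h import *
from plant import arm
d=pickle.load(open("top.pkl","rb"));P=cloud(d);Z=P[...,2]
def pts(v0,v1,u0,u1,a,b):
    q=P[v0:v1,u0:u1].reshape(-1,3);return q[(q[:,2]>a)&(q[:,2]<b)]
k=pts(225,262,298,335,.186,.202);c,r=cv2.minEnclosingCircle((k[:,:2]*1000).astype(np.float32))
print("knob",len(k),np.median(k,0).round(4),c,r)
k=pts(235,275,350,372,.184,.2);cm=k[:,:2].mean(0);w=np.linalg.svd(k[:,:2]-cm,full_matrices=0)[2][0];w*=np.sign(w[0]);t=(k[:,:2]-cm)@w
print("catch",len(k),cm,np.arctan2(w[1],w[0]),t.min(),t.max(),"pivot",cm+w*(t.min()+.021),np.median(k[:,2]))
print("pivot from stand",[.515-.047,-.084-.0992])
for n,p,ys in(("catch",[.4685,-.183,.165],[-1.7,-1.57,0,1.4,1.57,3.0]),("knob",[.515,-.084,.168],[-1.57,0,1.57]),("up",[.515,-.084,.26],[-1.57,-.2,0,1.36,1.57])):
    for y in ys:
        q=arm.inverse_kinematics(p,down(y));print(n,y,None if q is None else np.round(q,2))
E
```

```text
knob 230 [ 0.5133 -0.0839  0.1931] (514.160400390625, -85.02680969238281) 19.563383102416992
catch 173 [ 0.48023861 -0.18374887] -0.02076653583908839 -0.03356249084289184 0.03373008139865089 pivot [ 0.46767883 -0.18348801] 0.1912631856456536
pivot from stand [0.468, -0.1832]
catch -1.7 [-0.52  0.37  1.68 -0.    1.09  1.18]
catch -1.57 [-0.52  0.37  1.68 -0.    1.09  1.05]
catch 0 [-0.52  0.37  1.68 -0.    1.09 -0.52]
catch 1.4 [-0.52  0.37  1.68 -0.    1.09 -1.92]
catch 1.57 [-0.52  0.37  1.68 -0.    1.09 -2.09]
catch 3.0 [-0.52  0.37  1.68 -0.    1.09  2.76]
knob -1.57 [-0.31  0.4   1.63 -0.    1.12  1.26]
knob 0 [-0.31  0.4   1.63 -0.    1.12 -0.31]
knob 1.57 [-0.31  0.4   1.63 -0.    1.12 -1.88]
up -1.57 [-0.31  0.31  1.48 -0.    1.34  1.26]
up -0.2 [-0.31  0.31  1.48 -0.    1.34 -0.11]
up 0 [-0.31  0.31  1.48 -0.    1.34 -0.31]
up 1.36 [-0.31  0.31  1.48 -0.    1.34 -1.67]
up 1.57 [-0.31  0.31  1.48 -0.    1.34 -1.88]
```

```bash
python3 - <<'E'
from h import *
from plant import arm
yaw=-1.59
arm.reach([.24,.33,.33],down(0))
arm.reach([.40,-.157,.32],down(yaw))
arm.grip(.05)
arm.move_l([.468,-.1834,.25],.2)
arm.move_l([.468,-.1834,.166],.08)
o=arm.observe();print(o["t"],o["tool_pos"],o["contact_force"])
arm.grip(.0)
o=arm.observe();print(o["gripper_width"],o["grasp_force"],o["contact_force"],o["wrist_torque"])
q=np.array(o["joint_positions"])
for i in range(3):
    q[5]-=1.42/3;arm.move_j(q);o=arm.observe();print(o["t"],o["contact_force"].round(1),o["wrist_torque"].round(2),o["tool_pos"])
arm.grip(.04);arm.move_l([.468,-.1834,.26],.15)
d=arm.get_image("top");cv2.imwrite("pics/t1.png",d["frame"][...,::-1])
d=arm.get_image("side");cv2.imwrite("pics/s1.png",cv2.resize(d["frame"][190:340,180:380],None,fx=4,fy=4)[...,::-1])
print(arm.observe()["t"])
E
```

```text
5.125 [ 0.46830051 -0.18357265  0.16651051] [ 0.07494398 -0.132422   -0.30584073]
0.010863263870098925 60.96487283706665 [-2.67297743 -4.6634029   1.97875182] [-0.62325003  0.18377033  0.05438772]
6.075 [-0.4  4.8  2.8] [1.06 0.26 0.03] [ 0.46792232 -0.18379193  0.16658268]
6.6 [-4.1  6.9  6.4] [1.49 0.72 0.02] [ 0.4672256  -0.18307236  0.16654336]
7.125 [-6.9  9.5  9.3] [1.57 1.36 0.05] [ 0.46628527 -0.1827123   0.16653967]
8.3917
```

View pics/s1.png

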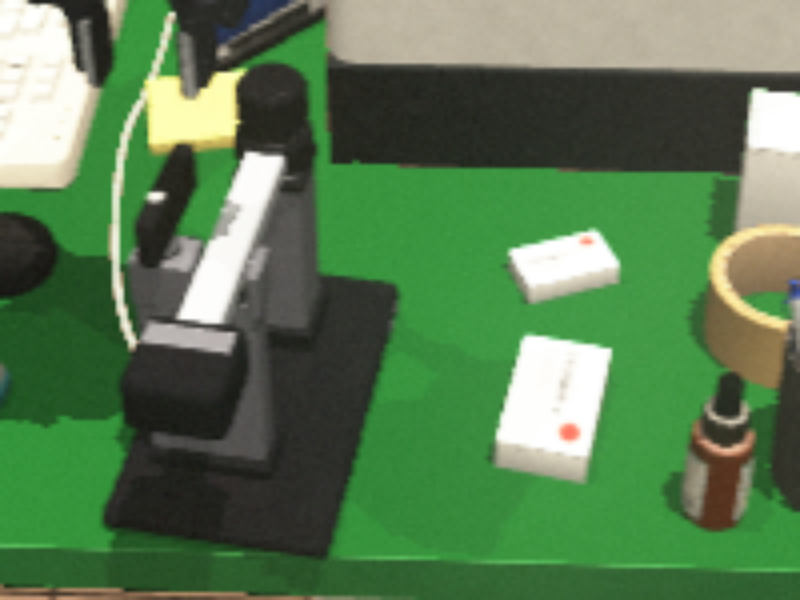

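The catch now lies parallel to the arm, at crop (165,205), clear of the bar. Next I grip the knob and lift it.

```bash
python3 - <<'E'
from h import *
from plant import arm
x,y=.5145,-.0845
arm.grip(.065)
arm.reach([x,y,.27],down(-.8))
arm.move_l([x,y,.169],.1)
o=arm.observe();print(o["t"],o["tool_pos"],o["contact_force"])
arm.grip(0)
o=arm.observe();p=o["tool_pos"].copy();print(o["gripper_width"],o["grasp_force"],o["contact_force"],p)
def up(h,s):
    arm.move_l([x,y,p[2]+h],s);o=arm.observe();print(h,o["t"],(o["tool_pos"]-p).round(4),o["contact_force"].round(1),round(o["gripper_width"],4));return o
up(.04,.06);o=up(.084,.06)
f0=o["contact_force"][2]
for h in np.arange(.086,.0951,.001):
    o=up(h,.02)
    if o["contact_force"][2]<f0-12:break
d=arm.get_image("side");cv2.imwrite("pics/s2.png",cv2.resize(d["frame"][150:300,180:380],None,fx=4,fy=4)[...,::-1])
E
```

```text
10.7417 [ 0.51488701 -0.08467726  0.16961014] [-0.17839306  0.66291439 -0.4528474 ]
0.035802308282751924 59.79153455758933 [-1.74023815  0.81229699  4.06929326] [ 0.51451229 -0.08428532  0.16989574]
0.04 11.95 [-0.0001 -0.0001  0.0404] [-0.5  2.1 -3.4] 0.0358
0.084 12.8333 [-0.0001 -0.0001  0.0844] [-0.6  4.1 -3.8] 0.0355
0.086 13.0833 [-0.0001 -0.0001  0.0859] [-0.3  3.1 -5.3] 0.0354
0.087 13.3333 [-0.0001 -0.0001  0.0868] [-0.4  3.7 -7.3] 0.0353
0.088 13.5833 [-0.0001 -0.0001  0.088 ] [-0.3  4.7 -7.2] 0.0354
0.089 13.8333 [-0.0001 -0.0001  0.0892] [-1.9  4.8 -6.4] 0.0356
0.09 14.0833 [-0.0001 -0.0001  0.0902] [-1.6  5.2 -4.5] 0.0359
0.091 14.3333 [-0.0001 -0.0002  0.0911] [-1.8  5.7 -5.9] 0.036
0.092 14.5833 [-0.0001 -0.0001  0.0917] [-1.5  4.5 -9.1] 0.0355
0.093 14.8333 [-0.0002 -0.0001  0.092 ] [  1.4   5.4 -17.2] 0.0357
```

View pics/s2.png

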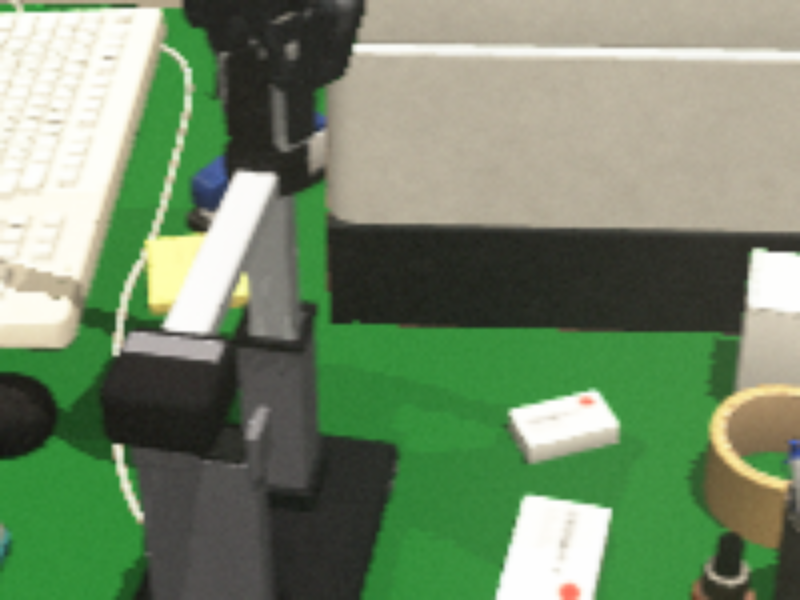

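The mast is up and the force rose to 17 N at about 92 mm, which suggests the lock has caught. I check that it also holds downward, then twist by 1.36 rad.

```bash
python3 - <<'E'
from h import *
from plant import arm
x,y=.5145,-.0845
for h in(.0905,.0895,.0885,.0875,.090):
    arm.move_l([x,y,.1699+h],.02);o=arm.observe();print(h,o["tool_pos"].round(4),o["contact_force"].round(1))
q=np.array(o["joint_positions"])
for i in range(4):
    q[5]-=1.36/4;arm.move_j(q);o=arm.observe();print(o["t"],o["contact_force"].round(1),o["wrist_torque"].round(2),o["tool_pos"].round(4))
d=arm.get_image("top");pickle.dump(d,open("top2.pkl","wb"))
P=cloud(d);f=d["frame"];Z=P[...,2]
v,u=np.mgrid[:420,:560];D=np.hypot(P[...,0]-.5145,P[...,1]+.0845)
m=(Z>.235)&(Z<.262)&(D>.06)&(D<.23)&(P[...,0]>.53)&(P[...,1]<.0)
k=P[m];a=np.arctan2(k[:,1]+.0845,k[:,0]-.5145)
for r0,r1 in((.06,.14),(.155,.2)):
    s=(D[m]>r0)&(D[m]<r1);print(r0,s.sum(),k[s].mean(0).round(4),np.median(a[s]))
c,s,an=cv2.minAreaRect((P[(f.min(-1)>110)&(Z<.05)&(Z>.012)&(D<.25)&(P[...,0]>.62)&(P[...,1]<-.06)][:,:2]*1000).astype(np.float32));print(c,s)
cv2.imwrite("pics/t2.png",cv2.resize(f[140:300,260:420],None,fx=3.7,fy=3.7)[...,::-1])
E
```

```text
0.0905 [ 0.5145 -0.0844  0.2613] [-2.5  6.1 -7.2]
0.0895 [ 0.5145 -0.0844  0.2606] [-2.2  5.5 -6.8]
0.0885 [ 0.5145 -0.0845  0.2596] [-2.3  5.9 -6. ]
0.0875 [ 0.5145 -0.0844  0.2586] [-0.7  5.5 -7.1]
0.09 [ 0.5145 -0.0844  0.2613] [-1.8  5.9 -5.4]
16.6 [-2.7  5.9 -8.3] [0.99 0.42 0.11] [ 0.5139 -0.0841  0.2617]
17.0167 [-4.5  6.9 -9. ] [1.12 0.69 0.1 ] [ 0.5134 -0.0839  0.2616]
17.4333 [-6.5  6.1 -7.5] [1.09 1.13 0.09] [ 0.5128 -0.0839  0.2616]
17.85 [-9.5  6.1 -7.1] [1.   1.43 0.07] [ 0.5123 -0.0841  0.2616]
0.06 314 [ 0.6161 -0.1225  0.25  ] -0.3581869028422451
0.155 493 [ 0.6794 -0.1458  0.252 ] -0.35454660422434137
(672.9312133789062, -143.27139282226562) (85.4167709350586, 49.43999099731445)
```

View pics/t2.png

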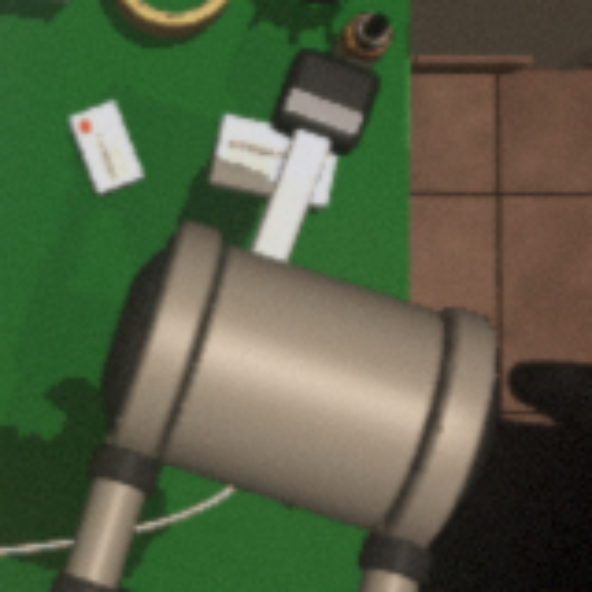

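The arm points over the carton at about -0.356 rad, with the head at crop (325,105). The downward check has not yet been conclusive, so I lower in steps and watch the force.

```bash
python3 - <<'E'
from plant import arm
o=arm.observe();p=o["tool_pos"].copy();print(o["t"],p,o["contact_force"].round(1))
for i in range(1,9):
    arm.move_l([p[0],p[1],p[2]-.001*i],.02);arm.pause(.15);o=arm.observe();print(i,o["tool_pos"].round(4),o["contact_force"].round(1))
    if o["contact_force"][2]>6:break
E
```

```text
17.9 [ 0.51227217 -0.08407071  0.26155936] [-9.4  4.8 -6.2]
1 [ 0.512  -0.0841  0.2616] [-3.1  5.9 -5.2]
2 [ 0.512  -0.0841  0.2605] [-1.9  4.2 -6.4]
3 [ 0.512  -0.0841  0.2594] [-3.   4.8 -6.2]
4 [ 0.512  -0.0841  0.2585] [-3.9  5.9 -5.6]
5 [ 0.5121 -0.0841  0.2583] [-4.   5.2 -1.5]
6 [ 0.5122 -0.0841  0.2582] [-5.7  5.9  3.2]
7 [ 0.5122 -0.0842  0.258 ] [-7.4  7.2 10.3]
```

Locked both ways: 10 N of resistance at 258 mm downward, 17 N at about 262 mm upward, with a 3 mm play between. I release, back off and verify.

```bash
python3 - <<'E'
from h import *
from plant import arm
o=arm.observe();p=o["tool_pos"].copy()
arm.move_l([p[0],p[1],.2595],.02)
arm.grip(.065);arm.move_l([.5135,-.0843,.34],.12)
arm.reach([.40,.02,.36],down(.5))
arm.reach([.24,.33,.33],down(0))
d=arm.get_image("top");P=cloud(d);f=d["frame"];Z=P[...,2]
A=np.array([.5145,-.0845]);m=(Z>.28)&(Z<.292)&(np.hypot(P[...,0]-A[0],P[...,1]-A[1])<.03)
c,r=cv2.minEnclosingCircle((P[m][:,:2]*1000).astype(np.float32));print("knob",c,r,np.median(P[m][:,2]))
D=np.hypot(P[...,0]-A[0],P[...,1]-A[1])
m=(Z>.235)&(Z<.262)&(D>.05)&(D<.23)&(P[...,0]>.53)&(P[...,1]<0)
for r0,r1 in((.05,.14),(.155,.22)):
    k=P[m&(D>r0)&(D<r1)];print(len(k),k.mean(0).round(4),np.median(np.arctan2(k[:,1]-A[1],k[:,0]-A[0])))
k=P[(f.min(-1)>110)&(Z<.05)&(Z>.012)&(D<.25)&(P[...,0]>.62)&(P[...,1]<-.06)];print(cv2.minAreaRect((k[:,:2]*1000).astype(np.float32)))
cv2.imwrite("pics/t3.png",f[...,::-1])
d=arm.get_image("side");cv2.imwrite("pics/s3.png",cv2.resize(d["frame"][150:330,180:420],None,fx=3.3,fy=3.3)[...,::-1])
print(arm.observe()["t"])
E
```

```text
knob (513.5568237304688, -84.5367660522461) 18.61168098449707 0.2820659109631809
447 [ 0.6029 -0.1176  0.2469] -0.3576626783836448
490 [ 0.6794 -0.1461  0.2488] -0.3562350679873704
((672.613037109375, -143.29653930664062), (85.77766418457031, 49.41592788696289), 77.19524383544922)
24.4167
```

View pics/t3.png

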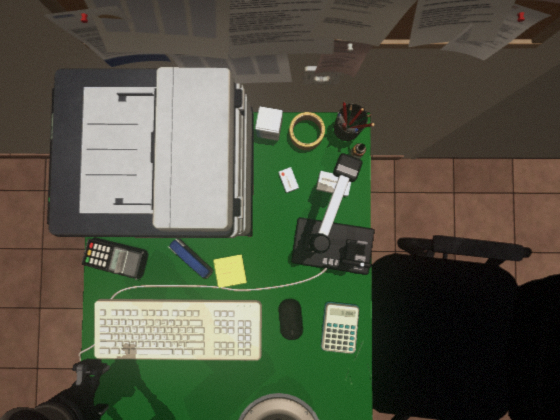

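View pics/s3.png

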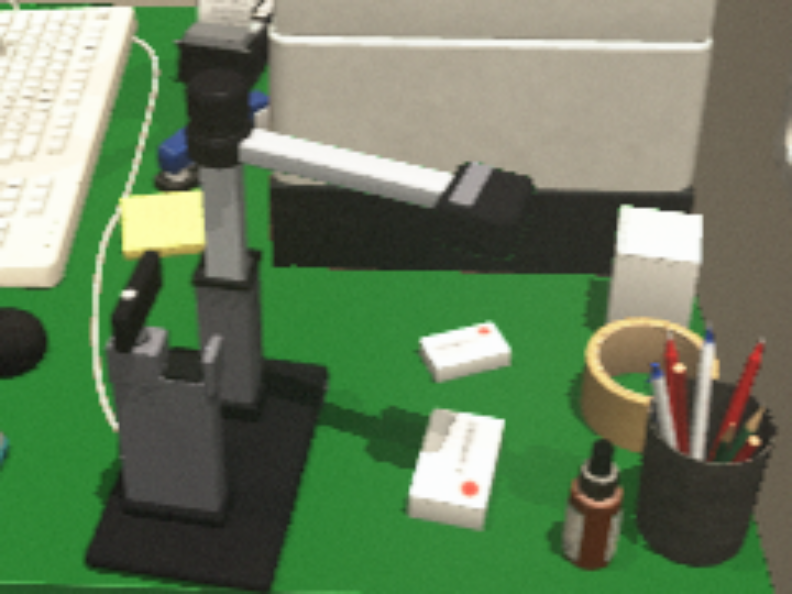

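The mast stays up at its locked height: the knob top measures 282 mm against an expected 284 ± 1.5 mm. The lens is over the carton (top view (347,168)), at -0.356 rad against the carton's -0.355. The carton, stapler and pad have not moved and the robot is clear, so I hand in.

```bash
python3 -c "
from plant import arm
print(arm.job_done())"
```

```text
the job is handed in; nothing more can be done
None
```

The job is handed in: the catch is turned clear, the mast is locked up, and the lens is over the middle of the larger carton to within about 6 mm; the carton, stapler and memo pad are where they lay, and the robot is clear of everything.

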